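# Third hand at the drilling jig

### The arm

A 7-joint arm with a two-finger parallel gripper is mounted at the origin on a cart in front of the work surface, level with it; the furniture and walls round the work are solid. World frame = base frame: x ahead of the robot, y to its left, z up, the work surface at z = 0. Lengths are in m, angles in rad, forces in N, time in s.
With the tool pointing down it reaches from about 0.4 to 0.85 m from the base axis. Payload 10.4 kg.
Tool frame: the origin (TCP) lies midway between the tips of the shut fingers; the grasp point (between the pads) lies 19 mm behind it; z points along the fingers, y is the line along which they close (so a half turn about z gives the same grasp; the last joint's range is limited). The gripper opens to 87 mm and grips with 3 to 60 N. Pads are 19 mm wide; open, the fingers measure 117 mm over their backs; the gripper's body (75 mm by 190 mm) begins 51 mm behind the grasp point.
Start: joints at [1.111, 0.332, -0.065, 1.46, 0.022, 1.35, -0.088], TCP at [0.264, -0.566, 0.223] pointing down, gripper open.
Joint ranges: [-2.6, 2.6], [-0.5, 2.12], [-1.47, 1.34], [0.16, 2.42], [-1.27, 4.41], [0.06, 2.06], [-2.6, 2.6]. Speed limits (rad/s): [2.22, 2.22, 2.79, 2.79, 3.14, 3.14, 3.14].

### API

Orientations are given as a unit quaternion [x, y, z, w].
In Python, from bench import r gives the robot as it stands.
- The arm moves only by the tool arm_command, never from a script. Its argument "moves" is one flat list of numbers, 4 for each row, row after row: the shift along the tool's x, y, z in cm, then the turn about the tool's z in degrees. A call has 1 to 12 rows; each row shifts and turns the commanded pose from where the row before left it, along the tool's axes as they then stand; what a row does not reach is not made up. A row lasts 1/12 s, in which the tool goes at most 41.7 mm and 7.16 degrees, less where a joint would pass 70% of its speed; a pose out of reach is approached as far as the arm can. A call with a gripper value outside its range is refused whole. "fingers" is the opening in per cent of the stroke, from 0 (shut) to 100 (fully open), set as the call begins (left out, the last holds). The fingers move at their own pace and stop on an object; "squeeze" is the grip in N (left out, the last holds). Time passes only in rows, so rows that do not move let the fingers close. It gives the time, the measured TCP pose, the force, the opening and the grip force at its end, in the units of the state.
- r.read_state(): the state, without advancing time (a new reading comes with each control period).
- r.camera(name): name is "side" or "top" or "wrist"; returns the picture (400x640x3 uint8, red, green, blue); there is no depth.
- r.camera_info(name): a dict with "fx", "fy", "cx", "cy" (pixels), "origin" and "attitude" of the camera in the world. Camera axes: x right, y up, looking along -z (the intrinsics and any distortion apply to the point x, -y, -z); pixel columns grow to the right and rows downward; lengths in m; the calibration is good to about 2 mm. The wrist camera is an equidistant fisheye: a pixel r from the principal point sees the ray r / f radians off the axis. A picture is of the moment at which its call begins: read the wrist's pose just before it. camera_info takes no time and is no camera call; for the wrist camera it gives the pose at the moment of the call.
- r.close_job(): hands the job in; it is judged then, once.
The state is a dict: "time": time; "joint_positions": joint angles; "joint_vel": joint speeds; "joint_torque": joint torques, N m; "ee_pos": TCP position; "eef_rot": TCP orientation; "ft_force": force on the tool from outside, world axes, zero at the start; "torque": the same for the moment, N m; "width": finger opening in m; "grip_force": force on a finger pad.
Only numpy, scipy, OpenCV 4.12 (cv2) and the standard library are available. Lean on these libraries where they do the work, as an engineer would, in place of code of your own. Each camera call takes 0.05 s, during which the arm holds its last target. There are 200 camera calls.

### The job

A workmate on the far side of the bench is about to drill the fixing holes in the slate plaque blank, through the bushes in the jig's upright fence. Take the blank off the sloping wooden rest, stand it upright on its long thin edge on the jig's base with its left end up against the steel end stop, and press it flat against the rubber-faced fence with a steady push of about 12 newtons, never more than 30, for at least two seconds. Do not put it down or let go: finish while still holding it pressed there, and leave the other loose things on the bench where they are.

Things in the scene. Friction and masses are not known exactly. Their poses are not given: they have to be found in the camera images.
- blank: Slate plaque blank: plain dark grey plate 140 x 100 x 12 mm, about 0.45 kg, both faces alike. Origin at its centre; x across the 12 mm, y along the 140 mm, z along the 100 mm. It starts leaning on the rest, z up the slope, 25 degrees from vertical, upper edge towards the robot. Its upper 50 mm (z 0 to 50 mm) project beyond the rest's board, free on both faces for the fingers
- blank_foot (a point): Middle of the blank's lower long edge face, 50 mm below its origin along its own -z
- rest: Sloping wooden bench rest, fixed, base 120 x 150 x 18 mm. Its plywood board, 160 mm wide, leans towards the robot at 65 degrees to the bench, with a ledge at its foot on the far (+x) side that carries the blank. Origin: middle of the base's underside. The board's top edge is 81 mm above the bench, the blank's upper edge about 130 mm
- jig: Drilling jig, fixed. Origin: middle of the underside of its steel base, 150 (x) x 190 (y) x 12 mm. x points from the robot into the fence, a grey upright (top z = 61 mm) with two drill bushes, faced with black rubber. The bed is two slippery white strips on the base, top at z = 15 mm. A placed blank has its axes along the jig's, its centre at jig y = 0, z = 65 mm, x = 10 mm plus the facing's compression
- jig_corner (a point): Where bed, free front face of the rubber facing and inner face of the end stop meet (jig x 16, y 70, z 15 mm), axes as the jig's. The facing spans jig y -69 to 67, z 16 to 60 mm. The end stop, a steel block at the left (+y) end, rises 34 mm above the bed, jig x -20 to 30 mm, y 70 to 88 mm. Strips: jig x -45 to 29 mm, friction about 0.2. Bolt heads at the base's corners: 5 mm high
- facing (a joint): Compression of the soft rubber facing, in m: 0 free, positive when pressed in along jig +x, at most 0.012. It springs back with 2500 N/m (2.5 N per mm), so 12 N presses it in 4.8 mm
- offcut: Loose grey stone offcut, 40 x 52 x 26 mm, a bystander to the left on the near side. Origin at the centre of its underside
- tape: Loose yellow tape measure, 38 x 84 x 71 mm, standing on the bench between the robot and the work, a bystander. Origin at the centre of its underside
- rule: Loose closed folding rule, 29 x 238 x 16 mm (long along its y), lying on the bench, a bystander. Origin at the centre of its underside

How it is judged:
By the outcome, as a careful person would: the job done as asked, in the order asked, and still so for the second after the job is handed in, while the arm keeps its last pose, push and grip.
It also fails if it takes over 58 s, if anything falls off the work surface, if the arm or the gripper's body presses on something with over 40 N, if the wrist force passes 120 N, or if a joint passes its speed limit or range.

## Working session

There is one attempt and no reset: what is moved stays moved. The work goes in short steps, Python scripts to look and compute and a tool call to move; the robot and the scene stay as the last step left them, time stands still between calls to the robot, and variables do not carry over. Pictures are saved under pics/ and viewed, at most 10 in all, crops included, and the job is handed in when it is done.

Besides the shell and the picture viewer there is one more tool, called as a command line: name --argument value ..., lists and objects as JSON in quotes. arm_command: Moves the arm, as the interface text tells. Its arguments: {"type":"object","properties":{"moves":{"type":"array"},"fingers":{"type":"number"},"squeeze":{"type":"number"}},"required":["moves"]}

```bash
mkdir -p pics; ls
python3 - <<'E'
from bench import r
import cv2
s=r.read_state(); print(s)
for n in("side","top"):
    im=r.camera(n); cv2.imwrite(f"pics/{n}0.png",im[:,:,::-1]); print(n,r.camera_info(n))
print(r.camera_info("wrist"))
E
```

```text
pics
{'time': 0.0, 'joint_positions': array([ 1.11142388,  0.33292095, -0.06468033,  1.46098685,  0.02161735,
        1.34990775, -0.08851609]), 'joint_vel': array([-0.00159689, -0.0003279 ,  0.00016774, -0.00094264,  0.0001694 ,
        0.0022342 , -0.0012012 ]), 'joint_torque': array([-3.26283098e-04, -6.23262048e+01,  2.47181748e-02, -3.89906394e+01,
       -6.13046600e-02,  3.97156260e-02,  1.21008802e-04]), 'ee_pos': array([ 0.26418799, -0.56596264,  0.22170152]), 'eef_rot': array([ 9.76249035e-01,  2.16650040e-01, -2.11549272e-04, -7.33590888e-04]), 'ft_force': array([ 0.86637229, -0.46425034, -0.22188449]), 'torque': array([-0.03242795, -0.0501178 , -0.0136431 ]), 'grip_force': 0.0, 'width': 0.08699268023895856}
side {'fx': 439.7577477778004, 'fy': 439.7577477778004, 'cx': 318.8782668940974, 'cy': 194.75968617721233, 'origin': array([ 0.51306651, -1.05986014,  0.51866246]), 'attitude': array([ 5.53031285e-01, -1.19128125e-02, -3.83480960e-04,  8.33075228e-01])}
top {'fx': 414.4271868321421, 'fy': 414.4271868321421, 'cx': 317.07318390901975, 'cy': 200.02123038506312, 'origin': array([0.39829317, 0.04463103, 1.08237791]), 'attitude': array([-0.05232896,  0.04830415,  0.71176604, -0.69879718])}
{'fx': 309.70691628693146, 'fy': 309.70691628693146, 'cx': 318.17854609566837, 'cy': 201.77005892333824, 'origin': array([ 0.32885006, -0.53656398,  0.38334947]), 'attitude': array([-0.10946441,  0.07042219, -0.53245366,  0.83639187])}
```

View pics/side0.png

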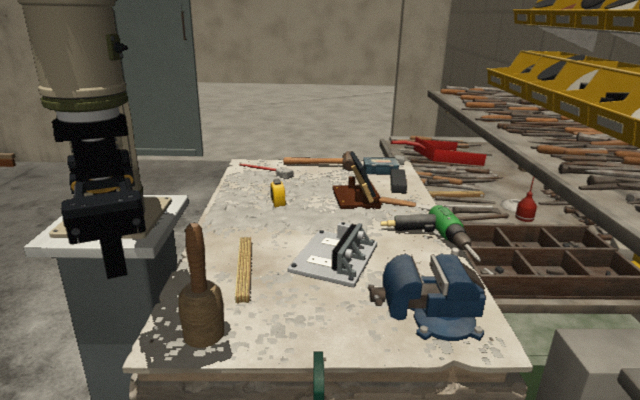

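View pics/top0.png

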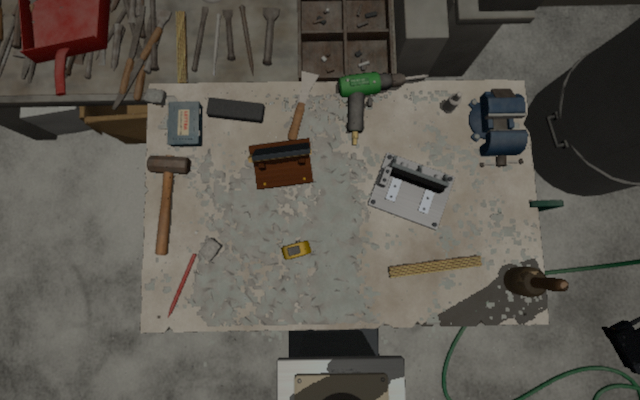

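The side view shows the rest near px (360,190) with the dark blank on it, and the jig at (335,250). In the top view the rest is at (282,163), the jig at (410,190), the tape at (296,250), the rule at (435,266) and the offcut at (210,249). I'll zoom in on the jig and rest in both views, in one composite.

Run:
```python
import cv2,numpy as np
s=cv2.imread("pics/side0.png");t=cv2.imread("pics/top0.png")
def c(im,x,y,w,h): return cv2.resize(im[y:y+h,x:x+w],(400,300),interpolation=cv2.INTER_CUBIC)
a=np.vstack([np.hstack([c(t,235,120,100,75),c(t,360,145,100,75)]),np.hstack([c(s,325,143,100,75),c(s,283,215,100,75)])])
a=cv2.convertScaleAbs(a,alpha=1.6,beta=10)
cv2.imwrite("pics/comp.png",a)
```

```text
(no output)
```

View pics/comp.png

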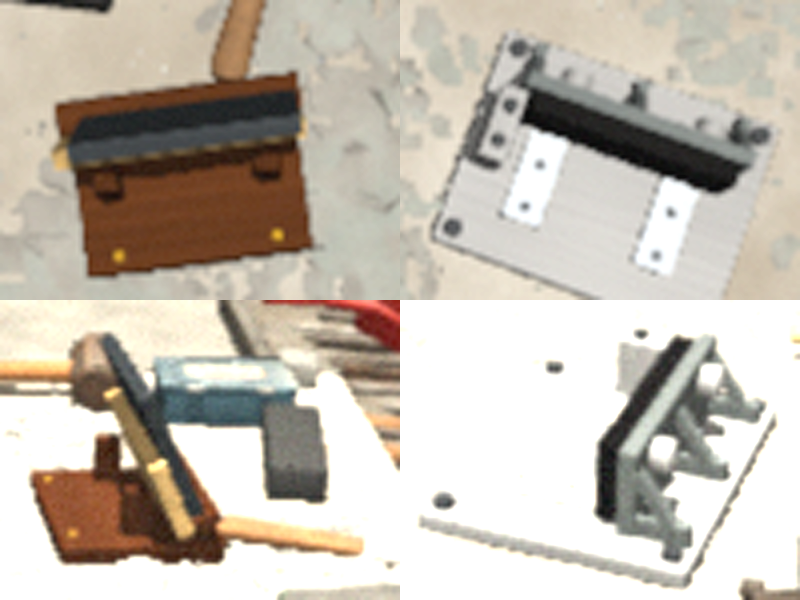

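The composite shows these points:
- **Blank, top view:** the upper edge face is the light band, with corners at full-picture px (253,161), (310.5,156), (253,155) and (310,149.5).
- **Jig bolts, top view:** about (389.5,157), (449.5,178) and (373,202).
- **Jig bolts, side view:** about (322,231.5), (294,265) and (343,223).
- **Blank, side view:** the far top corner is about (352,151.5).

```bash
cat > h.py <<'E'
import numpy as np,cv2
from scipy.spatial.transform import Rotation as R
from bench import r
def ray(I,u,v):
    x,y=(u-I["cx"])/I["fx"],(v-I["cy"])/I["fy"]
    return I["origin"],R.from_quat(I["attitude"]).apply(np.array([x,-y,-1])/np.sqrt(1+x*x+y*y))
def wray(I,u,v):
    d=np.array([(u-I["cx"])/I["fx"],(v-I["cy"])/I["fy"]]);t=np.linalg.norm(d)+1e-12;d=d/t*np.sin(t)
    return I["origin"],R.from_quat(I["attitude"]).apply([d[0],-d[1],-np.cos(t)])
def plane(rr,z): o,d=rr; return o+d*(z-o[2])/d[2]
def tri(a,b):
    (o,d),(p,e)=a,b
    s=np.linalg.lstsq(np.c_[d,-e],p-o,rcond=None)[0]; A,B=o+d*s[0],p+e*s[1]
    return (A+B)/2,np.linalg.norm(A-B)
E
python3 - <<'E'
from h import *
np.set_printoptions(precision=4,suppress=True)
T,S=r.camera_info("top"),r.camera_info("side")
for n,p,z in[("bl nL",(253,161),.125),("bl nR",(310.5,155.75),.125),("bl fL",(253,155),.13),("bl fR",(310,149.5),.13),("bolt fL",(389.5,157),.017),("fR",(449.5,178.25),.017),("nL",(373,201.75),.017),("mallet base",(515,280),0.05),("mallet top",(565,285),.25),("tape",(296,250),.07),("vise",(498,100),.1)]:
    print(n,plane(ray(T,*p),z))
print("tri nL",tri(ray(T,373,201.75),ray(S,321.75,231.5)))
print("tri fL",tri(ray(T,389.5,157),ray(S,343,223)))
print("tri blank fL",tri(ray(T,253,155),ray(S,351.5,151.5)))
print("mallet",tri(ray(T,567,285),ray(S,195,226)))
E
```

```text
bl nL [0.6318 0.1989 0.125 ]
bl nR [0.6419 0.0625 0.125 ]
bl fL [0.6451 0.1982 0.13  ]
bl fR [0.6558 0.0634 0.13  ]
bolt fL [ 0.6619 -0.1434  0.017 ]
fR [ 0.602  -0.2974  0.017 ]
nL [ 0.5439 -0.0956  0.017 ]
mallet base [ 0.3401 -0.4303  0.05  ]
mallet top [ 0.34   -0.4353  0.25  ]
tape [0.422  0.1024 0.07  ]
vise [ 0.7806 -0.4028  0.1   ]
tri nL (array([ 0.5437, -0.0959,  0.0146]), np.float64(0.0009249085586420957))
tri fL (array([ 0.6199, -0.1347,  0.0652]), np.float64(0.05858430035803352))
tri blank fL (array([0.6399, 0.1978, 0.1315]), np.float64(0.009384430006871256))
mallet (array([ 0.3383, -0.4608,  0.2125]), np.float64(0.0019443204999370803))
```

The jig's left-near bolt triangulates to z=0.0146 (expected about 0.017) and the blank's upper corner to 0.1315 (expected about 0.13). Blank length comes out at 0.137, and the bolt spans fit the jig's base. The mallet's top is at z≈0.21, right on the way, so I'll rise while turning first.

arm_command --moves '[0,0,-2,-5.8,0,0,-2,-5.8,0,0,-2,-5.8,0,0,-1.5,-5.8,0,0,-1.5,-5.8,0,0,-1.5,-5.8,0,0,-1.5,-5.8,0,0,-1,-5.8,0,0,-1,-5.8,0,0,-1,-5.8,0,0,0,-5.8,0,0,0,-5.6]'

```text
time: 1.1
ee_pos: [0.2645, -0.5664, 0.3729]
eef_rot: [0.677, 0.736, -0.0, 0.0]
ft_force: [0.2, -0.6, 0.6]
width: 0.0867
grip_force: 0.0
```

arm_command --moves '[3.3,2.2,0,0,3.3,2.2,0,0,3.3,2.2,0,0,3.3,2.2,0,0,3.3,2.2,0,0,3.3,2.2,0,0,3.3,2.2,0,0,3.3,2.2,0,0,3.3,2.2,0,0,3.3,2.2,0,0,3.3,2.2,0,0,3.3,2.2,0,0]'

```text
time: 2.1
ee_pos: [0.4974, -0.1493, 0.3725]
eef_rot: [0.679, 0.734, -0.0, 0.0]
ft_force: [0.7, -0.4, -0.7]
width: 0.0869
grip_force: 0.0
```

Run:
```python
from h import *
import json
I=r.camera_info("wrist"); im=r.camera("wrist"); cv2.imwrite("pics/w1.png",im[:,:,::-1])
json.dump({k:np.array(v).tolist() for k,v in I.items()},open("w1.json","w"))
s=r.read_state(); print(s["time"],s["ee_pos"],s["joint_positions"],s["ft_force"]);print(I)
print(R.from_quat(s["eef_rot"]).as_matrix().round(3))
```

```text
2.15 [ 0.5004979  -0.14067867  0.37239454] [ 0.72654104  0.10077964 -0.58380726  1.44357674  0.05228853  1.61300413
  0.23413956] [-0.02535427  7.25164112 -0.99019883]
{'fx': 309.70691628693146, 'fy': 309.70691628693146, 'cx': 318.17854609566837, 'cy': 201.77005892333824, 'origin': array([ 0.49275171, -0.0792028 ,  0.53397684]), 'attitude': array([-0.13024635, -0.00502523,  0.03816209,  0.99073422])}
[[-0.087  0.996  0.001]
 [ 0.996  0.087  0.003]
 [ 0.003  0.002 -1.   ]]
```

View pics/w1.png

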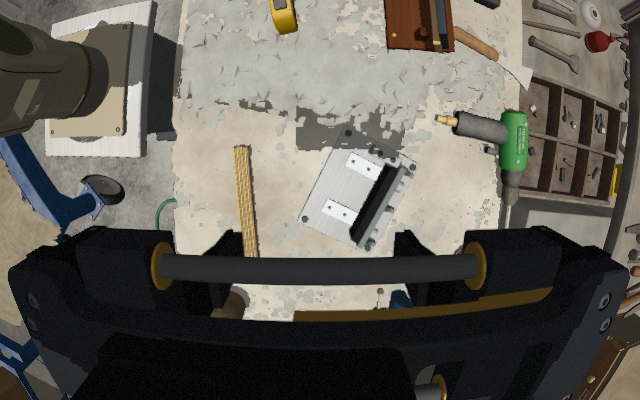

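This wrist view shows the jig clearly, with bolts near (348,132), (304,218), (369,243) and (407,158), white strips, the black facing and the fence. The rest is partly visible at (420,25). I'll take a settled picture here, move over the blank, and take another.

```bash
cat >> h.py <<'E'
import json
def snap(n):
    I=r.camera_info("wrist"); im=r.camera("wrist"); cv2.imwrite(f"pics/{n}.png",im[:,:,::-1])
    json.dump({k:np.array(v).tolist() for k,v in I.items()},open(n+".json","w"))
    s=r.read_state(); print(s["time"],s["ee_pos"].round(4),s["ft_force"].round(1),s["width"])
def info(n): return {k:np.array(v) for k,v in json.load(open(n+".json")).items()}
E
python3 -c "
from h import *
snap('w2')"
```

```text
2.2 [ 0.4993 -0.1439  0.3724] [-0.9  0.3  1.2] 0.08742849278430921
```

arm_command --moves '[3.2,2.2,0,0,3.2,2.2,0,0,3.2,2.2,0,0,3.2,2.2,0,0,3.2,2.2,0,0,3.2,2.2,0,0,2,1.5,0,0,0,0,1,0,0,0,2,0,0,0,2,0,0,0,1,0,0,0,0,0]'

```text
time: 3.2
ee_pos: [0.6263, 0.0703, 0.3098]
eef_rot: [0.68, 0.734, -0.002, -0.001]
ft_force: [-0.1, -0.8, -0.2]
width: 0.087
grip_force: 0.0
```

arm_command --moves '[0,0,0,0,0,0,0,0,0,0,0,0]'

```text
time: 3.45
ee_pos: [0.6277, 0.0715, 0.3139]
eef_rot: [0.679, 0.734, 0.001, 0.001]
ft_force: [-0.4, 0.5, -0.3]
width: 0.0872
grip_force: 0.0
```

Run:
```python
from h import *
snap('w3')
a=cv2.imread("pics/w2.png");b=cv2.imread("pics/w3.png")
x=cv2.resize(a[115:265,290:430],(560,600),interpolation=cv2.INTER_CUBIC)
cv2.imwrite("pics/w2c.png",x)
```

```text
3.5 [0.6276 0.0716 0.3138] [ 0.8 -0.5  1. ] 0.0872452095378189
```

View pics/w3.png

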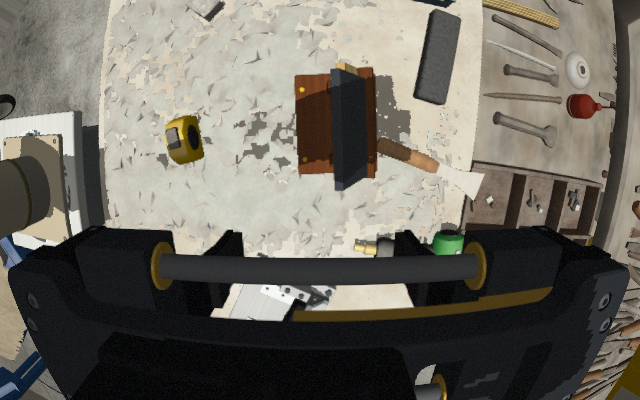

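View pics/w2c.png

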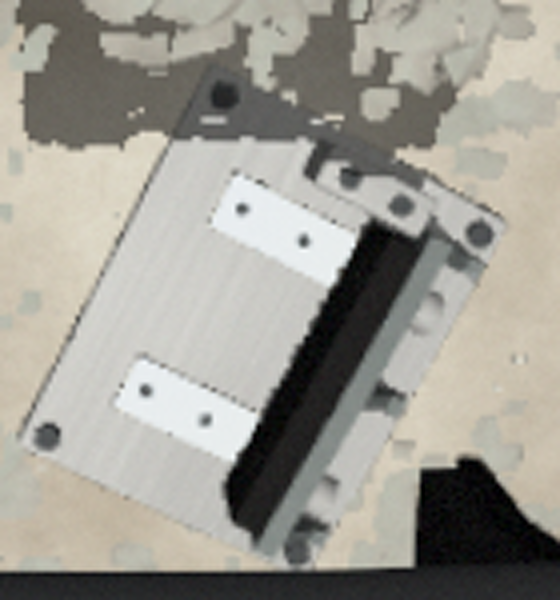

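w3 shows the blank from above: its left end is at (331..357,68..75) and its right end at (335..360,190..176). The cropped w2 gives the jig bolts at full-picture (346,139), (301.75,224), (410,173.5) and (365,252.5), with the end stop at the left-far side.

Run:
```python
from h import *
np.set_printoptions(precision=4,suppress=True,linewidth=200)
W2,W3,T=info("w2"),info("w3"),r.camera_info("top")
B=np.array([plane(wray(W2,*p),.017) for p in[(346,139),(301.75,224),(410,173.5),(365,252.5)]])
print(B, "ctr",B.mean(0),(B[0]+B[3])/2,(B[1]+B[2])/2)
for i,j in((0,1),(2,3),(2,0),(3,1)):
    d=B[i]-B[j];print(np.linalg.norm(d),np.degrees(np.arctan2(d[1],d[0])))
print("tri nLbolt",tri(wray(W2,346,139),ray(T,373,201.75)))
b=cv2.imread("pics/w3.png").astype(int)
for y in(100,130,160): print(y,[tuple(v) for v in b[y,326:368:2]])
for x in (334,338,350): print(x,b[60:78,x].sum(1)//3,b[170:195,x].sum(1)//3)
```

```text
[[ 0.5444 -0.0955  0.017 ]
 [ 0.4823 -0.2501  0.017 ]
 [ 0.6626 -0.1426  0.017 ]
 [ 0.6017 -0.2958  0.017 ]] ctr [ 0.5727 -0.196   0.017 ] [ 0.5731 -0.1956  0.017 ] [ 0.5724 -0.1964  0.017 ]
0.16666550532171454 68.10125818989088
0.16482503957672162 68.32207828144719
0.12723066360249727 -21.762957911225836
0.12788350703905518 -20.93847204778197
tri nLbolt (array([ 0.5443, -0.0956,  0.0157]), np.float64(0.000551537666646683))
100 [(np.int64(20), np.int64(35), np.int64(62)), (np.int64(18), np.int64(35), np.int64(61)), (np.int64(22), np.int64(35), np.int64(54)), (np.int64(40), np.int64(37), np.int64(33)), (np.int64(41), np.int64(37), np.int64(35)), (np.int64(37), np.int64(30), np.int64(32)), (np.int64(38), np.int64(38), np.int64(34)), (np.int64(39), np.int64(38), np.int64(34)), (np.int64(28), np.int64(27), np.int64(25)), (np.int64(35), np.int64(31), np.int64(25)), (np.int64(25), np.int64(29), np.int64(25)), (np.int64(32), np.int64(30), np.int64(28)), (np.int64(29), np.int64(28), np.int64(28)), (np.int64(30), np.int64(26), np.int64(27)), (np.int64(29), np.int64(27), np.int64(25)), (np.int
[... 1955 characters left out ...]
np.int64(30), np.int64(29)), (np.int64(29), np.int64(28), np.int64(28)), (np.int64(32), np.int64(29), np.int64(27)), (np.int64(28), np.int64(26), np.int64(30))]
334 [188 188 185 186 184 183 186 185 144  70  68  70  70  70  70  70  69  69] [ 43  38  41  61  86  95  94  94  93  95 134 154 157 157 157 160 158 155 158 158 173 193 200 196 196]
338 [214 200 167 167 174 174 175 151  97  74  74  71  73  70  68  71  70  68] [ 37  38  34  39  35  35  33  36  36  35  36  54  71  73  71  71  73  72  71  71  99 157 185 194 197]
350 [204 184 190 183 189 108  99  97  97 100 101  99  84  41  39  38  39  40] [ 31  25  31  28  27  26  31  37  38  42  38  39  38  36  36  39 136 185 198 201 206 202 203 206 203]
```

Run:
```python
from h import *
np.set_printoptions(precision=4,suppress=True,linewidth=200)
W3,T=info("w3"),r.camera_info("top")
print(tri(wray(W3,331,68.5),ray(T,253,161.2)),tri(wray(W3,335.5,190),ray(T,310.5,156)))
for n,P,z in(("near",[(331.5,100),(332.6,130),(333.6,160)],.125),("far",[(341,100),(341.7,130),(343.2,160)],.130),("ends",[(331,68.5),(335.5,190)],.125)):
    Q=np.array([plane(wray(W3,*p),z) for p in P]);print(n,Q,np.degrees(np.arctan2(*(Q[0]-Q[-1])[:2])))
```

```text
(array([0.633 , 0.2017, 0.1188]), np.float64(0.0036150041734439218)) (array([0.6487, 0.0613, 0.1051]), np.float64(0.0057105390062075))
near [[0.6363 0.1664 0.125 ]
 [0.6403 0.1326 0.125 ]
 [0.6443 0.0986 0.125 ]] -6.679891056267771
far [[0.6466 0.167  0.13  ]
 [0.6501 0.1336 0.13  ]
 [0.6547 0.1002 0.13  ]] -6.967673709482199
ends [[0.633  0.2025 0.125 ]
 [0.6495 0.0639 0.125 ]] -6.806305019247517
```

Jig centre is (0.573,-0.196) with yaw -21.6°. The blank's upper edge centre is (0.6455,0.133,0.1275) with yaw 6.8°. The grasp target is TCP (0.656,0.134,0.086).

arm_command --moves '[2,1.1,1,-0.8,2,1.1,2,-0.8,2,1.1,2,-0.7,0,0,3,0,0,0,3,0,0,0,2.5,0,0,0,1.5,0,0,0,0.4,0,0,0,0,0,0,0,0,0]'

```text
time: 4.33
ee_pos: [0.6553, 0.1346, 0.16]
eef_rot: [0.664, 0.747, 0.001, 0.0]
ft_force: [0.3, -0.8, 1.0]
width: 0.087
grip_force: 0.0
```

Run:
```python
from h import *
snap('w4'); s=r.read_state(); M=R.from_quat(s["eef_rot"]).as_matrix(); print(M.round(4))
print("to go cm",M.T@(np.array([.656,.134,.086])-s["ee_pos"])*100)
I=info("w4");im=cv2.imread("pics/w4.png")
cv2.imwrite("pics/w4s.png",cv2.convertScaleAbs(im,alpha=1.8,beta=10))
```

```text
4.3833 [0.6555 0.1347 0.1605] [-0.3  0.5 -0.8] 0.08688750536198887
[[-1.171e-01  9.931e-01  2.400e-03]
 [ 9.931e-01  1.170e-01  6.000e-04]
 [ 3.000e-04  2.500e-03 -1.000e+00]]
to go cm [-0.07803248  0.02356091  7.44535382]
```

View pics/w4s.png

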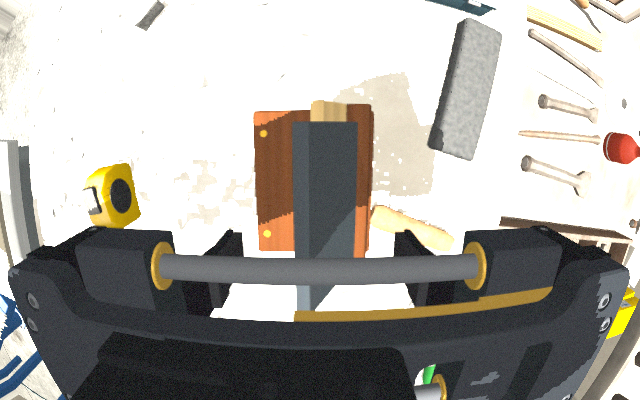

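The view shows the blank squarely between the fingers, its upper edge at columns 293–308 and parallel to the pads. Nothing is in the way of the descent.

arm_command --moves '[0,0,2,0,0,0,2,0,0,0,2,0,0,0,1,0,0,0,0.4,0,0,0,0,0,0,0,0,0]'

```text
time: 4.97
ee_pos: [0.6554, 0.1346, 0.0861]
eef_rot: [0.664, 0.747, 0.001, 0.001]
ft_force: [0.6, 0.1, 0.8]
width: 0.0872
grip_force: 0.0
```

arm_command --moves '[0,0,0,0,0,0,0,0,0,0,0,0,0,0,0,0,0,0,0,0,0,0,0,0,0,0,0,0,0,0,0,0,0,0,0,0]' --fingers 0 --squeeze 10

```text
time: 5.72
ee_pos: [0.6546, 0.1343, 0.0845]
eef_rot: [0.664, 0.747, -0.0, 0.0]
ft_force: [-0.2, 0.2, 0.3]
width: 0.035
grip_force: 0.0
```

arm_command --moves '[0,0,0,0,0,0,0,0,0,0,0,0,0,0,0,0,0,0,0,0,0,0,0,0]'

```text
time: 6.22
ee_pos: [0.6551, 0.1344, 0.0849]
eef_rot: [0.664, 0.747, 0.0, 0.0]
ft_force: [3.7, 0.2, 1.9]
width: 0.0313
grip_force: 9.5
```

The pads touch the tilted blank at both ends (width 31 mm, grip 9.5 N). Next is a slow straight lift so the blank swings upright in the pads.

arm_command --moves '[0,0,-0.3,0,0,0,-0.5,0,0,0,-0.7,0,0,0,-0.8,0,0,0,-0.8,0,0,0,-0.8,0,0,0,0,0]'

```text
time: 6.8
ee_pos: [0.6553, 0.1342, 0.1245]
eef_rot: [0.665, 0.747, 0.001, 0.001]
ft_force: [4.7, 0.1, 0.6]
width: 0.02
grip_force: 9.6
```

arm_command --moves '[0,0,-0.8,0,0,0,-0.8,0,0,0,-0.8,0,0,0,-0.8,0,0,0,0,0,0,0,0,0,0,0,0,0]' --squeeze 15

```text
time: 7.38
ee_pos: [0.654, 0.1342, 0.1546]
eef_rot: [0.664, 0.747, -0.001, -0.0]
ft_force: [0.2, 0.8, -5.2]
width: 0.0118
grip_force: 15.0
```

The width is 11.8 mm and the wrist carries the weight, so the blank is upright in the pads. I'll firm the grip, raise it and check how it sits.

arm_command --moves '[0,0,-0.5,0,0,0,-1,0,0,0,-1.5,0,0,0,-1.5,0,0,0,-1,0,0,0,-0.5,0,0,0,0,0,0,0,0,0]' --squeeze 55

```text
time: 8.05
ee_pos: [0.6545, 0.1343, 0.2153]
eef_rot: [0.664, 0.747, -0.0, 0.0]
ft_force: [-0.4, 0.6, -5.3]
width: 0.0116
grip_force: 55.0
```

Run:
```python
from h import *
snap('w5'); im=r.camera("side")[:,:,::-1]; cv2.imwrite("pics/side5.png",im)
w=cv2.imread("pics/w5.png")
a=cv2.resize(im[70:220,290:440],(400,400),interpolation=cv2.INTER_CUBIC);b=cv2.resize(w[80:330,220:420],(320,400))
cv2.imwrite("pics/c5.png",cv2.convertScaleAbs(np.hstack([a,b]),alpha=1.7,beta=15))
```

```text
8.1 [0.6543 0.1342 0.2147] [-0.2 -0.1 -5.7] 0.011773946292498881
```

View pics/c5.png

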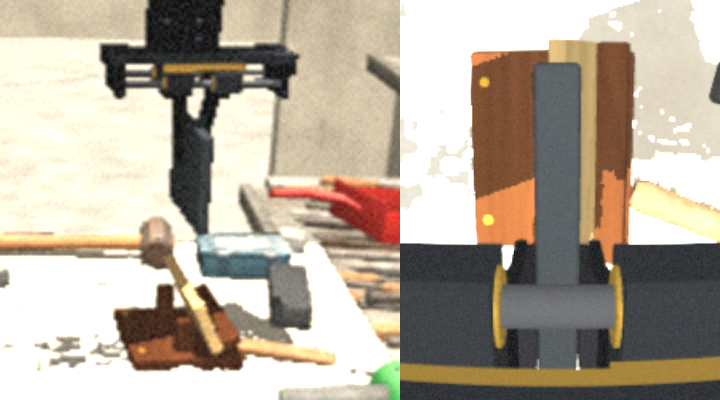

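The blank hangs vertically in the pads. Side view: its near lower corner is at about (367,158). Wrist view: its left top end is at about (304–332,119). I'll work out how it sits in the hand.

Run:
```python
from h import *
np.set_printoptions(precision=4,suppress=True,linewidth=200)
W,S=info("w5"),r.camera_info("side");s=r.read_state();M=R.from_quat(s["eef_rot"]).as_matrix();p=s["ee_pos"]
print(M.round(4))
w=cv2.imread("pics/w5.png").mean(2).astype(int);d=cv2.imread("pics/side5.png").mean(2).astype(int)
print("wcol",w[112:128,318],"wrow",w[140,296:340],w[200,296:340])
for x in(362,364,366,368):print(x,d[150:170,x])
print(d[140,350:376])
for z in(.24,.25,.26):
    print(z,*[M.T@(plane(wray(W,u,v),z)-p)*1e3 for u,v in((305,119.4),(332.5,119.4))])
for x in(-65,-70,-75): # lower right corner, plane through that tool x
    o,dd=ray(S,367,158); n=M[:,0]; q=o+dd*((x/1e3-(o-p)@n)/(dd@n)); print(x,M.T@(q-p)*1e3)
```

```text
[[-0.1171  0.9931 -0.0014]
 [ 0.9931  0.1171 -0.0005]
 [-0.0004 -0.0014 -1.    ]]
wcol [98 99 97 99 98 99 93 51 47 49 51 50 49 50 51 47] wrow [43 39 39 39 40 46 44 34 38 48 51 50 50 48 50 50 51 49 50 49 51 49 46 49 48 50 49 50 51 51 50 49 52 53 49 42 38 75 82 83 83 85 89 89] [84 82 84 85 86 88 88 86 46 38 47 50 50 50 50 47 49 48 51 49 50 50 48 47 48 50 49 50 49 48 49 51 49 47 45 42 54 78 88 85 84 82 82 85]
362 [ 23  19  13  21  33  70  92 126 144 139 116 170 192 196 197 169 184 185 194 200]
364 [ 30  27  26  26  24  20  26  34  71  90  93  84  70  58  52  36  35  44  73 116]
366 [ 28  34  29  28  33  27  28  38  92 109 116 120 121 130  79  47  41  47  40  38]
368 [114 110 110 111 116 116 112 102 108 111 113 103 111 116  85  51  45  57  54  52]
[141 139 145  90  19  13  21  23  11   9  12  20  17  21  22  31  19  33  37 117 145 147 147 145 144 138]
0.24 [ 71.0087  -4.7743 -25.489 ] [ 71.013    7.2346 -25.5061]
0.25 [ 70.9574  -4.3672 -35.4895] [ 70.9613   6.7635 -35.5054]
0.26 [ 70.9061  -3.9602 -45.4901] [ 70.9097   6.2925 -45.5047]
-65 [-65.       3.8765  62.314 ]
-70 [-70.       2.5888  60.6586]
-75 [-75.       1.3011  59.0031]
```

The blank is centred in the hand to about 1 mm, with its lower edge about 61 mm below the TCP. I'll carry it over the jig, to jig x≈-2 and y≈-12, then turn.

arm_command --moves '[-1,-0.4,0,0,-2,-0.8,0,0,-3,-1.2,0,0,-3.5,-1.3,0,0,-3.5,-1.3,0,0,-3.5,-1.3,0,0,-3.5,-1.3,0,0,-3.5,-1.3,0,0,-3.5,-1.3,0,0,-3,-1.3,0,0,-1.9,-0.8,0,0,-1,-0.4,0,0]'

```text
time: 9.15
ee_pos: [0.5648, -0.2124, 0.2149]
eef_rot: [0.667, 0.745, -0.001, -0.0]
ft_force: [0.2, -1.1, -5.3]
width: 0.0117
grip_force: 55.0
```

arm_command --moves '[0,0,0,5,0,0,0,6,0,0,0,6,0,0,0,6,0,0,0,5.3,0,0,0,0,0,0,0,0,0,0,0,0]'

```text
time: 9.82
ee_pos: [0.567, -0.2069, 0.2154]
eef_rot: [0.826, 0.564, -0.0, -0.0]
ft_force: [-0.3, 0.4, -5.5]
width: 0.0115
grip_force: 55.0
```

```bash
cat >> h.py <<'E'
def jig():
    s=r.read_state();M=R.from_quat(s["eef_rot"]).as_matrix();J=R.from_euler("z",-21.6,degrees=True).as_matrix()
    print("t",s["time"],"jig mm",(J.T@(s["ee_pos"]-[.5727,-.196,0])*1e3).round(1),"yaw",np.degrees(np.arctan2(M[1,1],M[0,1])).round(2),"F",(J.T@s["ft_force"]).round(1),"w",s["width"].round(4),s["grip_force"].round(1),"tau",(J.T@s["torque"]).round(2))
E
python3 - <<'E'
from h import *
jig(); snap("w6")
cv2.imwrite("pics/w6c.png",cv2.convertScaleAbs(cv2.resize(cv2.imread("pics/w6.png")[60:330,180:460],(622,600)),alpha=1.3))
E
```

```text
Traceback (most recent call last):
  File "h.py", line 23, in jig
    print("t",s["time"],"jig mm",(J.T@(s["ee_pos"]-[.5727,-.196,0])*1e3).round(1),"yaw",np.degrees(np.arctan2(M[1,1],M[0,1])).round(2),"F",(J.T@s["ft_force"]).round(1),"w",s["width"].round(4),s["grip_force"].round(1),"tau",(J.T@s["torque"]).round(2))
                                                                                                                                                                            ^^^^^^^^^^^^^^^^
AttributeError: 'float' object has no attribute 'round'
```

```bash
sed -i 's/s\["width"\].round(4),s\["grip_force"\].round(1)/round(s["width"],4),round(s["grip_force"],1)/' h.py
python3 - <<'E'
from h import *
jig(); snap("w6")
cv2.imwrite("pics/w6c.png",cv2.convertScaleAbs(cv2.resize(cv2.imread("pics/w6.png")[60:330,180:460],(622,600)),alpha=1.3))
E
```

```text
t 9.8167 jig mm [ -1.3 -12.3 215.4] yaw -21.36 F [-0.5  0.2 -5.5] w 0.0115 55.0 tau [ 0.01 -0.06  0.01]
9.8667 [ 0.567  -0.207   0.2154] [-1.1 -0.5 -4.5] 0.011581407712057477
```

View pics/w6c.png

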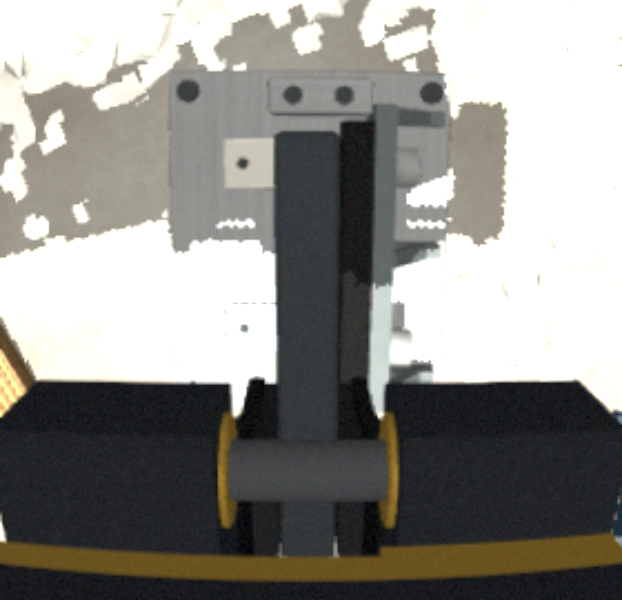

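The blank hangs parallel to the facing, with a gap to the right. The end stop's inner top edge is at crop y≈114, the facing's front edge at crop x≈342, and the left bolts at crop (188,91) and (431,93). I'll check these against the jig frame.

Run:
```python
from h import *
np.set_printoptions(precision=1,suppress=True)
W=info("w6");J=R.from_euler("z",-21.6,degrees=True).as_matrix()
im=cv2.imread("pics/w6.png").mean(2).astype(int)
print(im[120:160:10,325:345])
for n,p,z in(("boltNL",(264.6,101),17),("boltFL",(374,101.8),17),("stop in",(325,111.3),49),("facing top L",(333.9,116),60),("facing R",(333.9,225),60),("blank L end",(318,119.4),255)):
    c=[(p[0]-0,p[1])]
    print(n,J.T@(plane(wray(W,*p),z/1e3)-[.5727,-.196,0])*1e3)
```

```text
[[41 35 38 42 39 43 54 75 41 23 20 16 22 24 19 15 21 21 21 16]
 [45 46 45 46 46 43 41 32 19 13 20 18 21 24 19 16 24 21 21 19]
 [47 45 45 45 45 41 38 35 15 16 15 19 18 15 21 20 21 23 16 22]
 [48 48 44 51 48 43 37 35 17 10 18 15 25 22 20 22 23 26 21 20]]
boltNL [-62.9  82.3  17. ]
boltFL [63.6 82.  17. ]
stop in [ 6.2 68.5 49. ]
facing top L [15.  63.4 60. ]
facing R [ 16.6 -52.4  60. ]
blank L end [ -0.9  58.8 255. ]
```

The frame checks out to about 1–2 mm. Descend quickly to just above the bed, then slowly.

arm_command --moves '[0,0,1,0.2,0,0,2,0,0,0,2,0,0,0,2,0,0,0,2,0,0,0,1.5,0,0,0,1,0,0,0,0.6,0,0,0,0.3,0,0,0,0,0,0,0,0,0]'

```text
time: 10.78
ee_pos: [0.5676, -0.2074, 0.0923]
eef_rot: [0.828, 0.561, 0.0, 0.0]
ft_force: [-0.2, -0.5, -5.6]
width: 0.0118
grip_force: 55.0
```

arm_command --moves '[0,0,0.15,0,0,0,0.15,0,0,0,0.15,0,0,0,0.15,0,0,0,0,0]'

```text
time: 11.2
ee_pos: [0.5669, -0.2072, 0.0853]
eef_rot: [0.828, 0.561, -0.0, -0.0]
ft_force: [0.2, 0.4, -5.4]
width: 0.0115
grip_force: 55.0
```

arm_command --moves '[0,0,0.15,0,0,0,0.15,0,0,0,0.1,0,0,0,0.1,0,0,0,0,0]'

```text
time: 11.62
ee_pos: [0.567, -0.2072, 0.0803]
eef_rot: [0.828, 0.561, -0.0, -0.0]
ft_force: [0.1, -0.5, -5.3]
width: 0.0117
grip_force: 55.0
```

arm_command --moves '[0,0,0.1,0,0,0,0.1,0,0,0,0,0,0,0,0,0]'

```text
time: 11.95
ee_pos: [0.567, -0.2073, 0.0785]
eef_rot: [0.828, 0.561, -0.0, 0.0]
ft_force: [0.8, 0.5, -4.3]
width: 0.0114
grip_force: 55.0
```

arm_command --moves '[0,0,0.1,0,0,0,0,0,0,0,0,0]'

```text
time: 12.2
ee_pos: [0.5671, -0.2073, 0.0775]
eef_rot: [0.828, 0.561, -0.0, 0.0]
ft_force: [0.2, -0.1, -4.8]
width: 0.0117
grip_force: 55.0
```

arm_command --moves '[0,0,0.1,0,0,0,0,0,0,0,0,0]'

```text
time: 12.45
ee_pos: [0.5673, -0.2074, 0.0767]
eef_rot: [0.828, 0.561, 0.0, 0.0]
ft_force: [-0.3, -0.6, -3.5]
width: 0.0114
grip_force: 55.0
```

arm_command --moves '[0,0,0.1,0,0,0,0,0,0,0,0,0]'

```text
time: 12.7
ee_pos: [0.5676, -0.2075, 0.0767]
eef_rot: [0.828, 0.561, 0.0, 0.001]
ft_force: [-3.0, 0.4, 5.4]
width: 0.0118
grip_force: 55.0
```

arm_command --moves '[0,0,0.1,0,0,0,0,0,0,0,0,0]'

```text
time: 12.95
ee_pos: [0.5678, -0.2075, 0.0766]
eef_rot: [0.828, 0.561, 0.0, 0.001]
ft_force: [-5.2, 1.0, 13.1]
width: 0.0121
grip_force: 55.0
```

Bed contact is at TCP z=0.0766, so the lower edge is 61.6 mm below it, matching the side view. Ease to a light bearing and slide left towards the stop.

arm_command --moves '[0,0,-0.15,0,0,0,0,0,0.15,0,0,0,0.2,0,0,0,0.2,0,0,0,0.2,0,0,0,0,0,0,0]'

```text
time: 13.53
ee_pos: [0.5707, -0.2002, 0.0767]
eef_rot: [0.828, 0.561, 0.0, 0.001]
ft_force: [-0.5, -1.6, 5.4]
width: 0.0116
grip_force: 55.0
```

```bash
python3 -c "
from h import *
jig()"
```

```text
t 13.5333 jig mm [-0.3 -4.6 76.7] yaw -21.76 F [ 0.1 -1.7  5.4] w 0.0116 55.0 tau [-0.13 -0.13  0.05]
```

arm_command --moves '[0.1,0,0,0,0.1,0,0,0,0.1,0,0,0,0,0,0,0]'

```text
time: 13.87
ee_pos: [0.5715, -0.1981, 0.0767]
eef_rot: [0.828, 0.561, 0.0, 0.001]
ft_force: [-1.5, -2.9, 6.3]
width: 0.0116
grip_force: 55.0
```

arm_command --moves '[0.1,0,0,0,0,0,0,0,0,0,0,0]'

```text
time: 14.12
ee_pos: [0.5716, -0.1981, 0.0767]
eef_rot: [0.828, 0.56, -0.0, 0.001]
ft_force: [-2.6, -5.3, 5.8]
width: 0.011
grip_force: 55.0
```

```bash
python3 -c "
from h import *
jig()"
```

```text
t 14.1167 jig mm [-0.3 -2.3 76.7] yaw -21.84 F [-0.5 -5.9  5.8] w 0.011 55.0 tau [-1.06  0.04  0.06]
```

The stop is touched (about 6 N along y at jig y≈-2). Now close the roughly 10 mm gap to the fence.

arm_command --moves '[0,0.15,0,0,0,0.2,0,0,0,0.2,0,0,0,0.15,0,0,0,0.1,0,0,0,0,0,0]'

```text
time: 14.62
ee_pos: [0.5777, -0.2006, 0.0767]
eef_rot: [0.828, 0.561, -0.001, -0.0]
ft_force: [-9.3, -2.8, 13.2]
width: 0.0117
grip_force: 55.1
```

```bash
python3 -c "
from h import *
jig()"
```

```text
t 14.6167 jig mm [ 6.4 -2.4 76.7] yaw -21.81 F [-7.6 -6.  13.2] w 0.0117 55.1 tau [-1.22  1.95  0.33]
```

arm_command --moves '[0,0.1,0,0,0,0.1,0,0,0,0.1,0,0,0,0,0,0]'

```text
time: 14.95
ee_pos: [0.5803, -0.2016, 0.0767]
eef_rot: [0.828, 0.561, -0.002, -0.0]
ft_force: [-9.8, -3.4, 13.9]
width: 0.0116
grip_force: 55.1
```

```bash
python3 -c "
from h import *
jig()"
```

```text
t 14.95 jig mm [ 9.2 -2.4 76.7] yaw -21.81 F [-7.8 -6.7 13.9] w 0.0116 55.1 tau [-1.2   2.2   0.28]
```

Friction on the bed is high because the downward load has grown to about 18 N. Ease it off, then continue.

arm_command --moves '[0,0,-0.05,0,0,0,-0.05,0,0,0,0,0,0,0,0,0]'

```text
time: 15.28
ee_pos: [0.5802, -0.2015, 0.0767]
eef_rot: [0.828, 0.561, -0.001, -0.0]
ft_force: [-5.7, -3.2, 5.2]
width: 0.0115
grip_force: 55.0
```

```bash
python3 -c "
from h import *
jig()"
```

```text
t 15.2833 jig mm [ 9.  -2.4 76.7] yaw -21.81 F [-4.1 -5.   5.2] w 0.0115 55.0 tau [-1.14  1.31  0.27]
```

arm_command --moves '[0,0.1,0,0,0,0,0,0,0,0,0,0]'

```text
time: 15.53
ee_pos: [0.5807, -0.2017, 0.0767]
eef_rot: [0.828, 0.561, -0.002, -0.001]
ft_force: [-8.1, -3.4, 7.4]
width: 0.0117
grip_force: 55.0
```

```bash
python3 -c "
from h import *
jig()"
```

```text
t 15.5333 jig mm [ 9.6 -2.4 76.7] yaw -21.81 F [-6.3 -6.2  7.4] w 0.0117 55.0 tau [-1.11  1.88  0.19]
```

arm_command --moves '[0,0.1,0,0,0,0.1,0,0,0,0,0,0,0,0,0,0]'

```text
time: 15.87
ee_pos: [0.582, -0.2023, 0.0767]
eef_rot: [0.828, 0.561, -0.002, -0.001]
ft_force: [-12.3, -2.7, 9.6]
width: 0.0118
grip_force: 55.0
```

```bash
python3 -c "
from h import *
jig()"
```

```text
t 15.8667 jig mm [11.  -2.4 76.7] yaw -21.82 F [-10.4  -7.    9.6] w 0.0118 55.0 tau [-1.13  2.64  0.09]
```

arm_command --moves '[0,0.1,0,0,0,0.1,0,0,0,0,0,0,0,0,0,0]'

```text
time: 16.2
ee_pos: [0.5833, -0.2028, 0.0767]
eef_rot: [0.828, 0.561, -0.003, -0.002]
ft_force: [-15.1, -0.8, 12.1]
width: 0.0119
grip_force: 55.1
```

```bash
python3 -c "
from h import *
jig()"
```

```text
t 16.2 jig mm [12.4 -2.4 76.7] yaw -21.82 F [-13.8  -6.3  12.1] w 0.0119 55.1 tau [-1.16  3.43  0.03]
```

The force slope now equals the facing's 2.5 N/mm, so the blank is against the facing with about 3 mm compression. Ease the bed load and press about 2 mm more.

arm_command --moves '[0,0,-0.1,0,0,0.1,0,0,0,0.05,0,0,0,0,0,0,0,0,0,0]'

```text
time: 16.62
ee_pos: [0.584, -0.203, 0.0768]
eef_rot: [0.828, 0.561, -0.003, -0.003]
ft_force: [-14.4, -0.4, 7.6]
width: 0.0113
grip_force: 55.0
```

```bash
cat >> h.py <<'E'
def tilt():
    M=R.from_quat(r.read_state()["eef_rot"]).as_matrix();J=R.from_euler("z",-21.6,degrees=True).as_matrix()
    print("tool z in jig, deg",np.degrees((J.T@M[:,2])[:2]).round(2))
E
python3 -c "
from h import *
jig();tilt()"
```

```text
t 16.6167 jig mm [13.1 -2.4 76.8] yaw -21.81 F [-13.2  -5.6   7.6] w 0.0113 55.0 tau [-1.08  3.43 -0.04]
tool z in jig, deg [-0.45 -0.14]
```

arm_command --moves '[0,0.08,0,0,0,0.07,0,0,0,0,0,0,0,0,0,0]'

```text
time: 16.95
ee_pos: [0.585, -0.2034, 0.0768]
eef_rot: [0.828, 0.561, -0.004, -0.003]
ft_force: [-17.2, -0.2, 9.5]
width: 0.0115
grip_force: 55.1
```

Run:
```python
from h import *
jig();tilt(); snap("w7"); im=r.camera("side")[:,:,::-1]; w=cv2.imread("pics/w7.png"); t=r.camera("top")[:,:,::-1]
a=cv2.resize(im[180:290,283:393],(400,400),interpolation=cv2.INTER_CUBIC);b=cv2.resize(w[60:330,180:460],(400,400))
c=np.vstack([np.hstack([a,b]),cv2.resize(t[60:300,140:560],(350,200))[:, :].copy().__class__((200,800,3),np.uint8)*0])
c[400:,:350]=cv2.resize(t[60:300,140:560],(350,200)); cv2.imwrite("pics/c7.png",cv2.convertScaleAbs(c,alpha=1.5,beta=10))
```

```text
t 16.95 jig mm [14.1 -2.4 76.8] yaw -21.81 F [-15.9  -6.5   9.5] w 0.0115 55.1 tau [-1.11  4.04 -0.06]
tool z in jig, deg [-0.51 -0.15]
17.0 [ 0.5849 -0.2035  0.0768] [-17.2   0.6  10. ] 0.011591049968036277
```

View pics/c7.png

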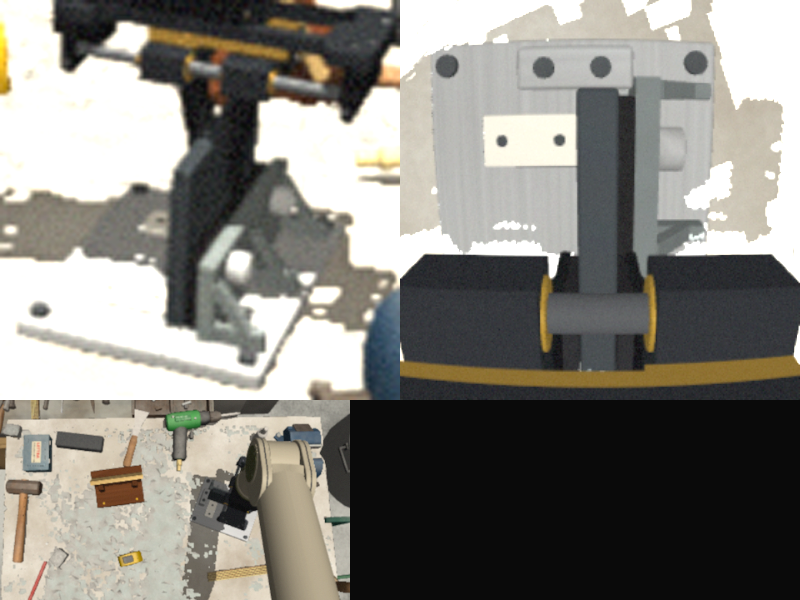

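The picture shows the blank upright on the bed, its left end at the stop (wrist crop about (595,88)) and its face on the facing. The bystanders have not moved. Allowing for bed and stop friction, the facing load is about 12 N (about 4.5 mm compression), so I'll hold for 3 s.

arm_command --moves '[0,0,0,0,0,0,0,0,0,0,0,0,0,0,0,0,0,0,0,0,0,0,0,0,0,0,0,0,0,0,0,0,0,0,0,0,0,0,0,0,0,0,0,0,0,0,0,0]'

```text
time: 18.1
ee_pos: [0.5849, -0.2034, 0.0768]
eef_rot: [0.828, 0.561, -0.004, -0.003]
ft_force: [-17.0, -0.1, 8.4]
width: 0.0116
grip_force: 55.1
```

arm_command --moves '[0,0,0,0,0,0,0,0,0,0,0,0,0,0,0,0,0,0,0,0,0,0,0,0,0,0,0,0,0,0,0,0,0,0,0,0,0,0,0,0,0,0,0,0,0,0,0,0]'

```text
time: 19.1
ee_pos: [0.5849, -0.2034, 0.0768]
eef_rot: [0.828, 0.561, -0.004, -0.003]
ft_force: [-16.6, 1.0, 10.1]
width: 0.0115
grip_force: 55.1
```

arm_command --moves '[0,0,0,0,0,0,0,0,0,0,0,0,0,0,0,0,0,0,0,0,0,0,0,0,0,0,0,0,0,0,0,0,0,0,0,0,0,0,0,0,0,0,0,0,0,0,0,0]'

```text
time: 20.1
ee_pos: [0.5849, -0.2034, 0.0768]
eef_rot: [0.828, 0.561, -0.004, -0.003]
ft_force: [-17.0, 0.6, 8.6]
width: 0.0118
grip_force: 55.1
```

```bash
python3 -c "
from h import *
jig();tilt()"
```

```text
t 20.1 jig mm [14.1 -2.4 76.8] yaw -21.81 F [-16.1  -5.7   8.6] w 0.0118 55.1 tau [-1.1   4.04  0.07]
tool z in jig, deg [-0.51 -0.15]
```

The push has stayed steady for over 3 s, so I'm handing in while holding it.

```bash
python3 -c "
from h import *
print(r.close_job());jig()"
```

```text
the job is handed in; nothing more can be done
None
the job is handed in; nothing more can be done
```

I handed in the job at about 20 s with the blank still gripped, upright on the bed with its left end against the stop, and pressed on the facing for over 3 s; the wrist read a steady 16 N along the push, which I estimate is about 12 N on the rubber after friction, and I saw no bystander moved.

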